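# Stand the paint stick in the free tube of the holder

### The arm

A 6-joint arm with a two-finger parallel gripper is mounted at the origin on the work surface. World frame = base frame: x ahead of the robot, y to its left, z up, the work surface at z = 0. Lengths are in mm, angles in rad, forces in N, time in s.
With the tool pointing down it reaches from about 275 to 1000 mm from the base axis. Payload 8.4 kg.
Tool frame: the origin (TCP) lies at the very end of the fingers, on their centre line; the grasp point (between the pads) lies 19 mm behind it; z points along the fingers, y is the line along which they close (so a half turn about z gives the same grasp; the last joint's range is limited). The gripper opens to 85 mm and grips with 20 to 120 N. Pads are 22 mm wide; open, the fingers measure 114 mm over their backs; the gripper's body (76 mm by 85 mm) begins 54 mm behind the grasp point. The pads swing forward as they close: fully open they stand 13 mm farther back than shut.
Start: joints at [-1.219, 0.353, 1.633, -0, 1.155, -0.002], TCP at [216.539, -586.292, 203.381] pointing down, gripper open.
Joint ranges: [-2.63, 2.63], [-0.92, 2.1], [0.06, 2.66], [-1.3, 4.44], [0, 2.69], [-3.02, 3.02]. Speed limits (rad/s): [2.22, 2.22, 2.79, 3.14, 3.14, 3.14].

### API

Orientations are given as [roll, pitch, yaw] about the fixed x, y, z axes, in that order (R = Rz(yaw) Ry(pitch) Rx(roll)).
In Python, from rig import telemetry, imaging, r gives the robot as it stands. The module is installed in compiled form; this text tells all that it offers.
- The arm moves only by the tool step_arm, never from a script. Its argument "moves" is a list of rows, each a list of 3 entries, a list of its own where there are three numbers: the turn, a rotation vector about the tool's x, y, z scaled (see below), then the shift along the tool's x, y, z scaled (see below), then the opening, from -1 (shut) to 1 (fully open). A call has 1 to 8 rows; each row is the pose to reach, as a shift and turn from the pose commanded when the call began, along the tool's axes at that moment; what a row does not reach only later rows make up. The controller multiplies each number of a shift by 200 mm and each number of a turn by 45 degrees. A row lasts 1/10 s, in which the tool goes at most 50 mm and 8.59 degrees, less where a joint would pass 70% of its speed; a pose out of reach is approached as far as the arm can. A call with a number of a shift or a turn outside -1 to 1 is refused whole. A call with a gripper value outside its range is refused whole. The fingers move at their own pace and stop on an object; "squeeze" is the grip in N (left out, the last holds). Time passes only in rows, so rows that repeat a pose let the fingers close. It gives the time, the measured TCP pose, the force, the opening and the grip force at its end, in the units of the state.
- telemetry.sense(): the state, without advancing time (a new reading comes with each control period).
- imaging.grab_frame(name): name is "scene" or "top" or "wrist"; returns the picture (384x512x3 uint8, red, green, blue); there is no depth.
- imaging.calibration(name): a dict with "fx", "fy", "cx", "cy" (pixels), "cam_to_world" (4x4, takes a point from camera to world coordinates). Camera axes: x right, y up, looking along -z (the intrinsics and any distortion apply to the point x, -y, -z); pixel columns grow to the right and rows downward; lengths in mm; the calibration is good to about 2 mm. A picture is of the moment at which its call begins: read the wrist's pose just before it. calibration takes no time and is no camera call; for the wrist camera it gives the pose at the moment of the call.
- r.sign_off(): hands the job in; it is judged then, once.
Trained networks look in the newest picture that a camera, given by its name, has taken for a name from the list of things; names that differ only in an ending like _2 or _b are one class to them, and where a whole thing is asked for, a point or a joint stands for the part that bears it (a point fixed in the world has none). Each returns a list of dicts, best first, with "conf" (0 to 1); they miss things now and then, are a little off and sometimes report something else, mostly with a low value. They report only what shows in the picture. A call takes as long as a camera call.
- imaging.recognise(camera, name): "extent" ([left, top, width, height] in pixels, round what is visible of it).
- imaging.mark_of(camera, name): "xy" ([column, row] in pixels: a listed point, or the origin of a listed thing).
The state is a dict: "clock": time; "qpos": joint angles; "qvel": joint speeds; "joint_efforts": joint torques, N m; "eef_pos": TCP position; "tcp_rot": TCP orientation; "contact_force": force on the tool from outside, world axes, zero at the start; "wrist_torque": the same for the moment, N m; "opening": opening from 0.0 (shut) to 1.0 (fully open); "grasp_force": force on a finger pad.
Only numpy, scipy, OpenCV 4.12 (cv2) and the standard library are available. Lean on these libraries where they do the work, as an engineer would, in place of code of your own. Each camera call takes 0.05 s, during which the arm holds its last target. There are 200 camera calls.

### The job

Put away the thick paint stick that lies on the sloping wooden rest: stand it cap up in the three-tube holder, all the way down with its foot on the bottom of a tube, lowering it rather than letting it drop, and let go of it. Old caps are jammed in two of the three tubes and stop a stick well short, and nobody knows which tubes, so feel for the free one. Leave the standing stick, the tape roll, the jar and the white cup where they are, upright.

Things in the scene. Friction and masses are not known exactly. Their poses are not given: they have to be found in the camera images.
- stick: the paint stick to put away, blue plastic, 150 mm long, 90 g: round barrel 32 mm across for 112 mm from the flat foot, then a cap 26 mm across, 38 mm long. Origin at the centre of the foot's face; x runs along the stick's axis from foot to cap. It starts on the sloping rest, cap end 25 degrees above level, the foot pointing away from the robot, up to 57 degrees to either side
- foot (a point): the centre of the stick's flat foot (same as its origin); at the start 42 mm above the table. The barrel can then be gripped between the rest's supports, 40 to 115 mm from the foot
- rest: the fixed wooden rest: base plate 160 x 70 x 10 mm; two V-shaped supports, 12 mm wide along the stick and 50 mm across, under the stick 25 mm (barrel) and 132 mm (cap) from its foot, on posts; a stop plate 32 x 32 mm behind the foot. Origin at the centre of its underside; x runs towards the cap end; the stick's foot is at x = -68, z = 42 mm
- holder: the fixed grey holder: base plate 70 x 200 x 6 mm, three upright tubes in a row along its y axis, 62 mm apart. Rims 70 mm above the table, outside 44 mm (rim 50 mm), bore 36 mm flaring to 42 mm in the top 8 mm; tube floor 6 mm above the table. Two tubes, drawn at random, are filled up to 34 mm above the table by a jammed cap. Origin at the centre of its underside, z up
- tube0 (a point): centre of the mouth of the holder's tube at y = -62 mm, on the tube's axis, 70 mm above the table
- tube1 (a point): centre of the mouth of the holder's tube at y = +0 mm, on the tube's axis, 70 mm above the table
- tube2 (a point): centre of the mouth of the holder's tube at y = +62 mm, on the tube's axis, 70 mm above the table
- spare_stick: bystander: another paint stick just like it, already standing on the table cap up, 32 mm across, 150 mm high; origin at the centre of its foot, z up
- tape: bystander: a roll of paper tape lying flat, 96 mm across, hole 76 mm, 25 mm high; origin at the centre of its underside
- jar: bystander: a closed jar 70 mm across, 90 mm high; origin at the centre of its underside
- mug: bystander: a white cup 80 mm across, 90 mm high; origin at the centre of its underside

How it is judged (in metres and radians):
At the end, for the whole second after the job is handed in: The stick stands cap up in one of the three tubes: its foot within 6 mm of the tube's axis and less than 14 mm above the table (the tube's floor is at 6 mm), leaning less than 0.15 rad, at rest and released; the bystanders stand upright (within 0.15 rad) ((horizontal distance between foot and tube0 below 0.006 m or horizontal distance between foot and tube1 below 0.006 m or horizontal distance between foot and tube2 below 0.006 m) and z of foot in the frame of holder below 0.014 m and angle between stick's own x axis and vertical below 0.15 rad and linear speed of stick below 0.02 m/s and angle between each of spare_stick, tape, jar, mug's own z axis and vertical below 0.15 rad); the robot touches nothing.
It fails at once if the stick dropped down a tube (faster than 0.5 m/s with its foot inside) ((horizontal distance between foot and tube0 below 0.012 m or horizontal distance between foot and tube1 below 0.012 m or horizontal distance between foot and tube2 below 0.012 m) and z of foot in the frame of holder below 0.068 m and linear speed of stick above 0.5 m/s).
It fails at once if a bystander moved more than 25 mm (distance of any of spare_stick, tape, jar, mug from where it was at the start of the episode above 0.025 m).
It also fails if it takes over 54 s, if anything falls off the work surface, if the arm or the gripper's body presses on something with over 40 N, if the wrist force passes 120 N, or if a joint passes its speed limit or range.

## Working session

There is one attempt and no reset: what is moved stays moved. The work goes in short steps, Python scripts to look and compute and a tool call to move; the robot and the scene stay as the last step left them, time stands still between calls to the robot, and variables do not carry over. Pictures are saved under pics/ and viewed, at most 10 in all, crops included, and the job is handed in when it is done.

Besides the shell and the picture viewer there is one more tool, called after "Emit:" as name(argument=value, ...) on one line, values as JSON. step_arm: Moves the arm, as the interface text tells. Its arguments: {"type":"object","properties":{"moves":{"type":"array"},"squeeze":{"type":"number"}},"required":["moves"]}

```bash
mkdir -p pics; cat > h.py <<'E'
import numpy as np, cv2
from rig import telemetry, imaging, r
from scipy.spatial.transform import Rotation as R
def ray(cam,uv):
    c=imaging.calibration(cam); T=np.array(c["cam_to_world"])
    d=np.array([(uv[0]-c["cx"])/c["fx"],-(uv[1]-c["cy"])/c["fy"],-1.])
    return T[:3,3],T[:3,:3]@d
def onz(cam,uv,z):
    o,d=ray(cam,uv); return o+d*(z-o[2])/d[2]
def proj(cam,p):
    c=imaging.calibration(cam); T=np.array(c["cam_to_world"])
    q=T[:3,:3].T@(np.array(p)-T[:3,3]); return np.array([c["cx"]+c["fx"]*q[0]/-q[2],c["cy"]-c["fy"]*q[1]/-q[2]])
E
python3 - <<'E'
from h import *
np.set_printoptions(precision=1,suppress=True)
ims=[]
for cam in ("scene","top"):
    im=imaging.grab_frame(cam); cv2.imwrite(f"pics/{cam}0.png",im[...,::-1])
    c=imaging.calibration(cam); print(cam,{k:(v if k!="cam_to_world" else np.array(v)[:3,3]) for k,v in c.items()})
    for n,z in dict(foot=42,rest=0,holder=0,tube0=70,tube1=70,tube2=70,spare_stick=0,tape=0,jar=0,mug=0).items():
        for m in imaging.mark_of(cam,n)[:2]: print(cam,n,round(m["conf"],2),np.array(m["xy"]),onz(cam,m["xy"],z))
print(telemetry.sense())
E
```

```text
scene {'fx': 419.9918717790696, 'fy': 419.9918717790696, 'cx': 254.73103745211608, 'cy': 194.13529617519706, 'cam_to_world': array([1402.6,  348.4,  798.4])}
scene foot 0.63 [318. 227.] [627.6 204.7  42. ]
scene rest 0.83 [316.1 222.8] [570.5 187.6   0. ]
scene holder 0.65 [171.3 189.7] [ 586.7 -257.8    0. ]
scene tube0 0.92 [191.4 175.3] [ 580.4 -184.    70. ]
scene tube0 0.63 [150.6 171. ] [ 604.4 -305.5   70. ]
scene tube1 0.92 [191.4 175.3] [ 580.4 -184.    70. ]
scene tube1 0.63 [150.6 171. ] [ 604.4 -305.5   70. ]
scene tube2 0.92 [191.4 175.3] [ 580.4 -184.    70. ]
scene tube2 0.63 [150.6 171. ] [ 604.4 -305.5   70. ]
scene spare_stick 0.89 [247.5 251.1] [734.1  52.   -0. ]
scene tape 0.75 [276.3 177.2] [416.   17.7   0. ]
scene jar 0.63 [326.8 289.6] [779.1 270.3   0. ]
scene mug 0.31 [321.5 226.9] [580.8 205.5   0. ]
top {'fx': 405.7604944102654, 'fy': 405.7604944102654, 'cx': 253.25074824597314, 'cy': 191.91122897698867, 'cam_to_world': array([415.8,  35.8, 956.5])}
top foot 0.92 [173.1 196.3] [624.9 200.2  42. ]
top rest 0.86 [184.3 227.4] [557.1 184.    0. ]
top holder 
[... 307 characters left out ...]
ube2 0.72 [343.3 198.1] [ 584.7 -183.4   70. ]
top spare_stick 0.69 [184.8 228.9] [553.4 183.    0. ]
top spare_stick 0.58 [229.3 155.2] [727.3  66.    0. ]
top tape 0.59 [256.5 276.8] [429.4  22.9   0. ]
top jar 0.59 [143.6 144. ] [772.8 275.8   0. ]
top mug 0.63 [351.1 127.9] [ 775.1 -243.3    0. ]
{'clock': 1.1, 'qpos': array([-1.2,  0.4,  1.6,  0. ,  1.2, -0. ]), 'qvel': array([ 0.,  0.,  0., -0., -0.,  0.]), 'joint_efforts': array([  0. , -60.5, -34.2,   0. ,   0. ,   0. ]), 'eef_pos': array([ 216.6, -586.3,  203.4]), 'tcp_rot': array([ 3.1, -0. ,  0.4]), 'contact_force': array([ 0.3, -0.2, -0.3]), 'wrist_torque': array([-0.,  0., -0.]), 'grasp_force': 0.0, 'opening': 1.000898436952787}
```

View pics/top0.png

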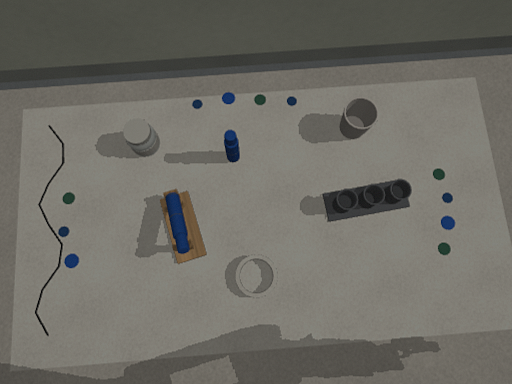

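View pics/scene0.png

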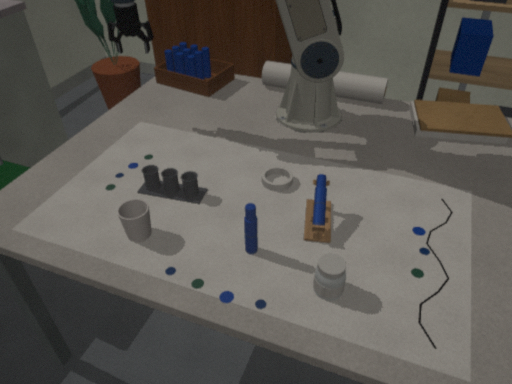

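```bash
cat >> h.py <<'E'
def stick_hulls(cam,foot,yaw,el):
    a=np.array([np.cos(yaw)*np.cos(el),np.sin(yaw)*np.cos(el),np.sin(el)])
    u=np.cross(a,[0.3,.2,1]);u/=np.linalg.norm(u);v=np.cross(a,u)
    t=np.linspace(0,2*np.pi,40); out=[]
    for s0,s1,rr in ((0,112,16),(112,150,13)):
        P=[foot+a*s+rr*(np.cos(k)*u+np.sin(k)*v) for s in (s0,s1) for k in t]
        out.append(cv2.convexHull(np.array([proj(cam,p) for p in P],np.float32)))
    return out
def render(hulls,shape=(384,512),S=4):
    m=np.zeros((shape[0]*S,shape[1]*S),np.uint8)
    for h in hulls: cv2.fillConvexPoly(m,np.round((h+0.5)*S-0.5).astype(np.int32),255)
    return cv2.resize(m,shape[::-1],interpolation=cv2.INTER_AREA)/255.
E
python3 - <<'E'
from h import *
from scipy.optimize import minimize
np.set_printoptions(precision=1,suppress=True)
masks={}
for cam,(x0,y0,x1,y1) in dict(top=(155,180,205,265),scene=(300,165,340,235)).items():
    im=cv2.imread(f"pics/{cam}0.png").astype(int)
    m=((im[...,0]-im[...,2]>25)&(im[...,0]-im[...,1]>12)).astype(float)
    k=np.zeros_like(m);k[y0:y1,x0:x1]=1; masks[cam]=m*k; print(cam,masks[cam].sum())
def cost(p,cams): return sum(np.abs(render(stick_hulls(c,np.array([p[0],p[1],42]),p[2],np.radians(25)))-masks[c]).sum() for c in cams)
for cams in (["top"],["scene"],["top","scene"]):
    s=minimize(cost,[625,201,np.pi+.23],args=(cams,),method="Nelder-Mead",options=dict(initial_simplex=[[625,201,3.37],[632,201,3.37],[625,208,3.37],[625,201,3.5]],xatol=.1,fatol=.5))
    print(cams,s.x,round(s.x[2],3),s.fun)
st=telemetry.sense(); T=np.array(imaging.calibration("wrist")["cam_to_world"]); Rt=R.from_euler("xyz",st["tcp_rot"]).as_matrix()
print("wrist cam in tool: pos",Rt.T@(T[:3,3]-st["eef_pos"]),"look",Rt.T@-T[:3,2],"up",Rt.T@T[:3,1],imaging.calibration("wrist")["fx"])
E
```

```text
top 783.0
scene 519.0Traceback (most recent call last):
  File "<stdin>", line 11, in <module>
    res = _minimize_neldermead(fun, x0, args, callback, bounds=bounds,
                               **options)
    fxcc = func(xcc)
    fx = function(np.copy(x), *(wrapper_args + args))
  File "<stdin>", line 9, in cost
  File "<stdin>", line 9, in <genexpr>
  File "h.py", line 19, in stick_hulls
    out.append(cv2.convexHull(np.array([proj(cam,p) for p in P],np.float32)))
                                        ~~~~^^^^^^^
  File "h.py", line 11, in proj
    c=imaging.calibration(cam); T=np.array(c["cam_to_world"])
ValueError: time passes only in moves, steps and waits
```

```bash
python3 - <<'E'
s=open('h.py').read()
s=s.replace("imaging.calibration(cam)","cal(cam)").replace("def ray","C={}\ndef cal(cam):\n    if cam not in C: C[cam]=imaging.calibration(cam)\n    return C[cam]\ndef ray",1)
open('h.py','w').write(s)
E
cat > fit.py <<'E'
from h import *
from scipy.optimize import minimize
np.set_printoptions(precision=1,suppress=True)
masks={}
for cam,(x0,y0,x1,y1) in dict(top=(155,180,205,265),scene=(300,165,340,235)).items():
    im=cv2.imread(f"pics/{cam}0.png").astype(int)
    m=((im[...,0]-im[...,2]>25)&(im[...,0]-im[...,1]>12)).astype(float)
    k=np.zeros_like(m);k[y0:y1,x0:x1]=1; masks[cam]=m*k
def cost(p,cams): return sum(np.abs(render(stick_hulls(c,np.array([p[0],p[1],42]),p[2],np.radians(25)))-masks[c]).sum() for c in cams)
for cams in (["top"],["scene"],["top","scene"]):
    s=minimize(cost,[625,201,np.pi+.23],args=(cams,),method="Nelder-Mead",options=dict(initial_simplex=[[625,201,3.37],[632,201,3.37],[625,208,3.37],[625,201,3.5]],xatol=.1,fatol=.5))
    print(cams,s.x,round(s.x[2],3),s.fun)
st=telemetry.sense(); T=np.array(cal("wrist")["cam_to_world"]); Rt=R.from_euler("xyz",st["tcp_rot"]).as_matrix()
print("wrist cam in tool: pos",Rt.T@(T[:3,3]-st["eef_pos"]),"look",Rt.T@-T[:3,2],"up",Rt.T@T[:3,1],cal("wrist")["fx"],st["clock"])
E
python3 fit.py
```

```text
['top'] [626.6 204.2   3.4] 3.389 102.1607843137255
['scene'] [625.6 203.    3.4] 3.365 139.97647058823532
['top', 'scene'] [625.5 203.2   3.4] 3.366 243.30588235294118
wrist cam in tool: pos [  72.6    0.2 -170.4] look [-0.3 -0.   1. ] up [1.  0.  0.3] 307.4823415919929 1.1
```

Emit:
step_arm(moves=[[[0, 0, 0], [1.0, -0.45, -0.28], 1], [[0, 0, 0], [1.0, -0.45, -0.28], 1], [[0, 0, 0], [1.0, -0.45, -0.28], 1], [[0, 0, 0], [1.0, -0.45, -0.28], 1], [[0, 0, 0], [1.0, -0.45, -0.28], 1]])

```text
clock: 1.6
eef_pos: [375.3, -430.4, 260.7]
tcp_rot: [3.141, -0.001, 0.355]
contact_force: [-0.1, -1.1, -0.8]
opening: 1.003
grasp_force: 0.0
```

Emit:
step_arm(moves=[[[0, 0, 0], [1.0, -0.45, 0], 1], [[0, 0, 0], [1.0, -0.45, 0], 1], [[0, 0, 0], [1.0, -0.45, 0], 1], [[0, 0, 0], [1.0, -0.45, 0], 1], [[0, 0, 0], [1.0, -0.45, 0], 1], [[0, 0, 0], [1.0, -0.45, 0], 1]])

```text
clock: 2.2
eef_pos: [531.3, -276.6, 259.3]
tcp_rot: [-3.141, -0.001, 0.357]
contact_force: [-0.4, -0.4, 0.6]
opening: 1.0
grasp_force: 0.0
```

```bash
python3 - <<'E'
from h import *
np.set_printoptions(precision=1,suppress=True)
st=telemetry.sense(); print(st["clock"],st["eef_pos"],st["tcp_rot"].round(4),st["qpos"].round(4))
im=imaging.grab_frame("wrist"); cv2.imwrite("pics/w1.png",im[...,::-1]); c=cal("wrist")
np.savez("pics/w1.npz",T=c["cam_to_world"],K=[c["fx"],c["cx"],c["cy"]])
for n,z in dict(holder=0,tube0=70,tube1=70,tube2=70).items():
    for m in imaging.mark_of("wrist",n)[:3]: print(n,round(m["conf"],2),np.array(m["xy"]),onz("wrist",m["xy"],z))
E
```

```text
2.2 [ 531.3 -276.6  259.3] [-3.1 -0.   0.4] [-0.5  0.3  1.6  0.   1.2  0.7]
holder 0.72 [255.2 103.7] [ 588.3 -253.1    0. ]
tube0 0.89 [200.7  92. ] [ 580.5 -191.6   70. ]
tube0 0.86 [309.9 117.4] [ 597.5 -316.9   70. ]
tube0 0.81 [256.5 105.5] [ 588.5 -255.1   70. ]
tube1 0.89 [200.7  92. ] [ 580.5 -191.6   70. ]
tube1 0.86 [309.9 117.4] [ 597.5 -316.9   70. ]
tube1 0.81 [256.5 105.5] [ 588.5 -255.1   70. ]
tube2 0.89 [200.7  92. ] [ 580.5 -191.6   70. ]
tube2 0.86 [309.9 117.4] [ 597.5 -316.9   70. ]
tube2 0.81 [256.5 105.5] [ 588.5 -255.1   70. ]
```

View pics/w1.png

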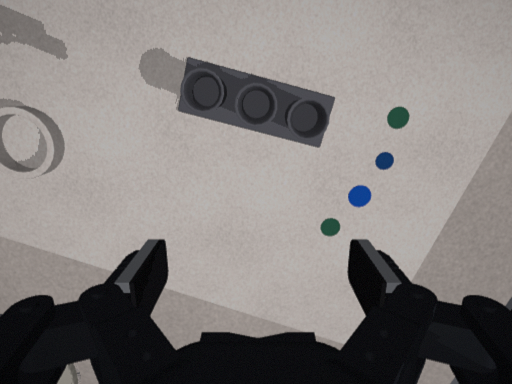

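```bash
python3 - <<'E'
from h import *
st=telemetry.sense(); print(np.round(st["eef_pos"],2).tolist(),np.round(st["tcp_rot"],4).tolist(),np.round(st["qpos"],4).tolist())
d=np.load("pics/w1.npz"); C["wrist"]=dict(cam_to_world=d["T"],fx=d["K"][0],fy=d["K"][0],cx=d["K"][1],cy=d["K"][2])
im=cv2.imread("pics/w1.png"); S=5
big=cv2.resize(im[40:160,165:345],None,fx=S,fy=S,interpolation=cv2.INTER_CUBIC); big=cv2.convertScaleAbs(big,alpha=1.6)
u=np.array([.1345,-.991]); t=np.linspace(0,2*np.pi,60)
for k in (-1,0,1):
    c=np.array([588.8,-254.5])+62*k*u
    for rr,z,col in ((25,70,(0,255,0)),(18,62,(0,0,255))):
        P=np.array([(proj("wrist",[c[0]+rr*np.cos(a),c[1]+rr*np.sin(a),z])-[165,40]+.5)*S for a in t])
        cv2.polylines(big,[P.astype(np.int32)],True,col,1)
v=np.array([-u[1],u[0]])
P=np.array([(proj("wrist",[*(np.array([588.8,-254.5])+a*35*v+b*100*u),6])-[165,40]+.5)*S for a,b in ((1,1),(1,-1),(-1,-1),(-1,1))])
cv2.polylines(big,[P.astype(np.int32)],True,(255,255,0),1)
cv2.imwrite("pics/w1o.png",big[:600,:800]); print(big.shape)
E
```

```text
[528.57, -279.79, 259.43] [3.1415, 0.0003, 0.3525] [-0.4892, 0.2635, 1.6305, -0.0003, 1.2477, 0.7292]
(600, 900, 3)
```

View pics/w1o.png

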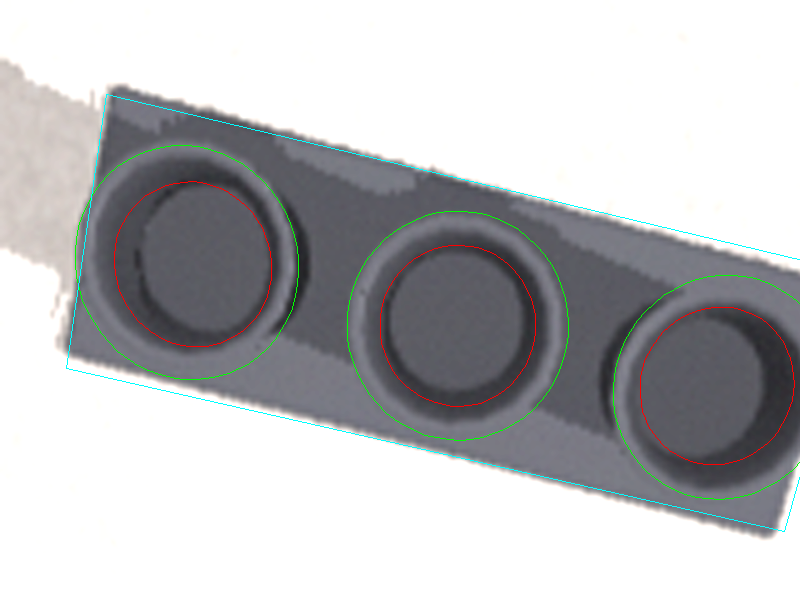

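```bash
cat > hold.py <<'E'
from h import *
from scipy.optimize import minimize
np.set_printoptions(precision=2,suppress=True)
def hulls(cam,p):
    c=np.array(p[:2]); v=np.array([np.cos(p[2]),np.sin(p[2])]); u=np.array([-v[1],v[0]]); t=np.linspace(0,2*np.pi,40); H=[]
    H.append([[*(c+a*35*v+b*100*u),z] for a in(1,-1) for b in(1,-1) for z in(0,6)])
    for k in(-1,0,1): H.append([[*(c+62*k*u+25*(np.cos(a)*v+np.sin(a)*u)),70] for a in t]); H.append([[*(c+62*k*u+22*(np.cos(a)*v+np.sin(a)*u)),z] for a in t for z in (0,60)])
    return [cv2.convexHull(np.array([proj(cam,q) for q in h],np.float32)) for h in H]
def fit(cam,im,p0,thr):
    h0=np.vstack(hulls(cam,p0)).reshape(-1,2); x0,y0=(h0.min(0)-12).astype(int); x1,y1=(h0.max(0)+12).astype(int)
    k=np.zeros(im.shape[:2]); k[max(y0,0):y1,max(x0,0):x1]=1
    m=(im.max(2)<thr)*k
    s=minimize(lambda p:np.abs(render(hulls(cam,p))-m).sum(),p0,method="Nelder-Mead",options=dict(initial_simplex=np.array([p0]*4)+np.vstack([np.zeros(3),np.diag([6,6,.08])]),xatol=.05,fatol=.5))
    return s,m
if __name__=="__main__":
    st=telemetry.sense(); c=cal("wrist"); im=imaging.grab_frame("wrist"); cv2.imwrite("pics/w2.png",im[...,::-1])
    print(np.round(st["eef_pos"],2),st["qvel"])
    np.savez("pics/w2.npz",T=c["cam_to_world"],K=[c["fx"],c["cx"],c["cy"]])
    for thr in (75,90,105):
        s,m=fit("wrist",im,[588,-254,.13],thr); print("wrist",thr,s.x,s.fun,m.sum())
    im=cv2.imread("pics/top0.png")
    for thr in (75,90): s,m=fit("top",im,[588,-254,.13],thr); print("top",thr,s.x,s.fun,m.sum())
    for m in imaging.mark_of("wrist","tube0")[:3]: print(m["conf"],m["xy"],onz("wrist",m["xy"],70))
E
python3 hold.py
```

```text
[ 528.57 -279.79  259.43] [-0. -0. -0.  0. -0.  0.]
wrist 75 [ 590.28 -251.47    0.12] 3098.949019607843 5250.0
wrist 90 [ 589.96 -252.02    0.11] 328.55294117647054 8027.0
wrist 105 [ 590.12 -252.31    0.11] 220.69019607843137 8136.0
top 75 [ 588.56 -251.05    0.11] 132.078431372549 2420.0
top 90 [ 588.65 -251.54    0.11] 109.69411764705882 2447.0
0.72 [200.1, 87.9] [ 583.32 -191.79   70.  ]
0.64 [305.6, 114.5] [ 597.16 -313.25   70.  ]
0.59 [254.0, 103.0] [ 588.77 -253.68   70.  ]
```

Emit:
step_arm(moves=[[[0, 0, -1], [0.3, -0.74, 0], 1], [[0, 0, -1], [0.3, -0.74, 0], 1], [[0, 0, -1], [0.3, -0.74, 0], 1], [[0, 0, -1], [0.3, -0.74, 0], 1], [[0, 0, -1], [0.3, -0.74, 0], 1], [[0, 0, -1], [0.3, -0.74, 0], 1]])

```text
clock: 3.15
eef_pos: [534.2, -119.2, 259.6]
tcp_rot: [3.141, 0.0, 1.145]
contact_force: [-1.1, -0.5, 0.4]
opening: 1.0
grasp_force: 0.0
```

Emit:
step_arm(moves=[[[0, 0, -1], [0.74, -0.31, 0], 1], [[0, 0, -1], [0.74, -0.31, 0], 1], [[0, 0, -1], [0.74, -0.31, 0], 1], [[0, 0, -1], [0.74, -0.31, 0], 1], [[0, 0, -1], [0.74, -0.31, 0], 1], [[0, 0, -1], [0.74, -0.31, 0], 1]])

```text
clock: 3.75
eef_pos: [539.9, 41.2, 259.5]
tcp_rot: [3.141, 0.0, 1.93]
contact_force: [0.7, 0.0, -0.1]
opening: 1.001
grasp_force: 0.0
```

Emit:
step_arm(moves=[[[0, 0, -1], [0.67, 0.27, 0], 1], [[0, 0, -1], [0.67, 0.27, 0], 1], [[0, 0, -1], [0.67, 0.27, 0], 1], [[0, 0, -1], [0.67, 0.27, 0], 1], [[0, 0, -1], [0.67, 0.27, 0], 1], [[0, 0, -1], [0.67, 0.27, 0], 1], [[0, 0, -1], [0.67, 0.27, 0], 1]])

```text
clock: 4.45
eef_pos: [544.3, 185.0, 259.5]
tcp_rot: [3.142, 0.0, 2.71]
contact_force: [0.3, -0.0, 0.4]
opening: 1.002
grasp_force: 0.0
```

Emit:
step_arm(moves=[[[0, 0, -0.844], [0, 0, 0], 1], [[0, 0, -0.844], [0, 0, 0], 1], [[0, 0, -0.844], [0, 0, 0], 1], [[0, 0, -0.844], [0, 0, 0], 1], [[0, 0, -0.844], [0, 0, 0], 1], [[0, 0, -0.844], [0, 0, 0], 1], [[0, 0, -0.844], [0, 0, 0], 1], [[0, 0, -0.844], [0, 0, 0], 1]])

```text
clock: 5.25
eef_pos: [544.3, 185.3, 259.4]
tcp_rot: [3.142, 0.0, -2.913]
contact_force: [-0.2, 0.6, -0.8]
opening: 0.997
grasp_force: 0.0
```

```bash
cat > fit2.py <<'E'
from h import *
from scipy.optimize import minimize
np.set_printoptions(precision=3,suppress=True)
st=telemetry.sense(); print(st["clock"],st["eef_pos"],st["tcp_rot"],st["qpos"])
c=cal("wrist"); im=imaging.grab_frame("wrist").astype(int); cv2.imwrite("pics/w3.png",im[...,::-1])
m=((im[...,2]-im[...,0]>25)&(im[...,2]-im[...,1]>12)).astype(np.uint8)
n,l,s,_=cv2.connectedComponentsWithStats(m); m=(l==1+s[1:,4].argmax()).astype(float)
f=lambda p:np.abs(render(stick_hulls("wrist",np.array([p[0],p[1],42]),p[2],np.radians(25)))-m).sum()
r0=minimize(f,[626,203.5,3.372],method="Nelder-Mead",options=dict(initial_simplex=[[626,203,3.37],[632,203,3.37],[626,209,3.37],[626,203,3.45]],xatol=.1,fatol=.5))
print(r0.x,r0.fun,m.sum(),f([626,203.5,3.372]))
E
python3 fit2.py
```

```text
5.25 [544.281 185.288 259.427] [ 3.142  0.    -2.913] [ 0.325  0.226  1.68   0.     1.236 -1.474]
[627.36  204.283   3.377] 184.93333333333334 2692.0 212.27843137254902[ WARN:0@1.349] global loadsave.cpp:1063 imwrite_ Unsupported depth image for selected encoder is fallbacked to CV_8U.
```

View pics/w3.png

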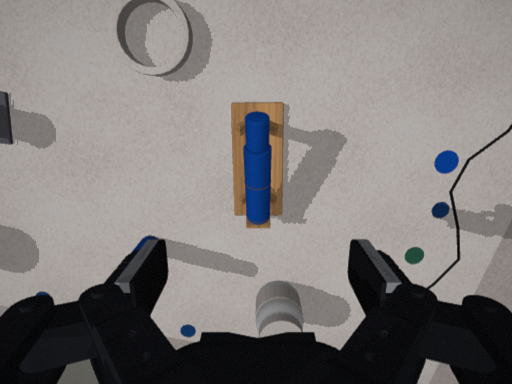

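Emit:
step_arm(moves=[[[0, 0, 0], [0.006, -0.004, 0.25], 1], [[0, 0, 0], [0.006, -0.004, 0.5], 1], [[0, 0, 0], [0.006, -0.004, 0.7], 1], [[0, 0, 0], [0.006, -0.004, 0.85], 1], [[0, 0, 0], [0.006, -0.004, 0.95], 1], [[0, 0, 0], [0.006, -0.004, 0.985], 1], [[0, 0, 0], [0.006, -0.004, 0.985], 1], [[0, 0, 0], [0.006, -0.004, 0.985], 1]], squeeze=50)

```text
clock: 6.1
eef_pos: [544.1, 184.8, 63.4]
tcp_rot: [3.141, 0.001, -2.911]
contact_force: [0.4, 0.1, 0.5]
opening: 0.998
grasp_force: 0.0
```

Emit:
step_arm(moves=[[[0, 0, 0], [0, 0, 0], -1], [[0, 0, 0], [0, 0, 0], -1], [[0, 0, 0], [0, 0, 0], -1], [[0, 0, 0], [0, 0, 0], -1], [[0, 0, 0], [0, 0, 0], -1], [[0, 0, 0], [0, 0, 0], -1], [[0, 0, 0], [0, 0, 0], -1], [[0, 0, 0], [0, 0, 0], -1]])

```text
clock: 6.9
eef_pos: [543.4, 184.6, 63.1]
tcp_rot: [3.141, 0.0, -2.91]
contact_force: [-1.4, -0.4, 7.2]
opening: 0.283
grasp_force: 48.3
```

```bash
python3 - <<'E'
from h import *
st=telemetry.sense(); print({k:np.round(v,4).tolist() for k,v in st.items()})
E
```

```text
{'clock': 6.9, 'qpos': [0.3248, 0.4446, 1.856, 0.0002, 0.8405, -1.4773], 'qvel': [-0.0004, 0.0021, 0.0011, 0.0018, -0.0006, -0.0008], 'joint_efforts': [-0.2127, -55.6243, -25.5584, -0.1058, -0.7089, -0.0007], 'eef_pos': [543.4045, 184.6131, 63.1148], 'tcp_rot': [3.1414, 0.0004, -2.9104], 'contact_force': [-1.4182, -0.399, 7.1919], 'wrist_torque': [-0.0935, 0.361, -0.0061], 'grasp_force': 48.266, 'opening': 0.283}
```

```bash
python3 - <<'E'
from h import *
im=imaging.grab_frame("wrist"); cv2.imwrite("pics/w4.png",im[...,::-1])
E
```

```text
(no output)
```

View pics/w4.png

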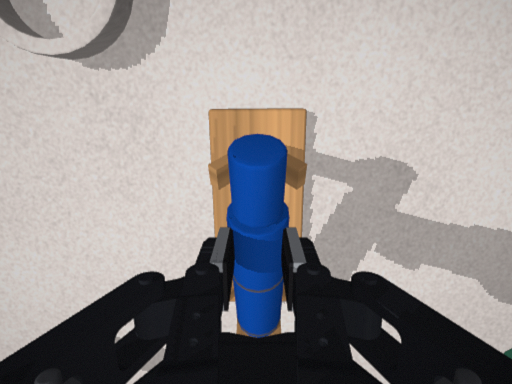

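Emit:
step_arm(moves=[[[0, 0, 0], [0, 0, -0.05], -1], [[0, 0, 0], [0, 0, -0.2], -1], [[0, 0, 0], [0, 0, -0.4], -1], [[0, 0, 0], [0, 0, -0.6], -1], [[0, 0, 0], [0, 0, -0.8], -1], [[0, 0, 0], [0, 0, -0.9], -1], [[0, 0, 0], [0, 0, -0.9], -1]])

```text
clock: 7.65
eef_pos: [545.1, 185.1, 246.5]
tcp_rot: [3.141, 0.006, -2.91]
contact_force: [-0.2, 0.8, -1.1]
opening: 0.283
grasp_force: 48.3
```

```bash
cat > hand.py <<'E'
# fit stick in the tool frame from wrist view: params s (grip->tool origin offset along), angle
from h import *
from scipy.optimize import minimize
np.set_printoptions(precision=3,suppress=True)
st=telemetry.sense(); print({k:np.round(v,3).tolist() for k,v in st.items()})
c=cal("wrist"); im=imaging.grab_frame("wrist").astype(np.uint8); cv2.imwrite("pics/w5.png",im[...,::-1]); im=im.astype(int)
Rt=R.from_euler("xyz",st["tcp_rot"]).as_matrix(); p=st["eef_pos"]
m=((im[...,2]-im[...,0]>25)&(im[...,2]-im[...,1]>12)).astype(np.uint8)
n,l,s,_=cv2.connectedComponentsWithStats(m); m=(l==1+s[1:,4].argmax()).astype(float)
ys,xs=np.nonzero(m); print("mask",xs.min(),xs.max(),ys.min(),ys.max())
lim=300
def hul(q):  # q: foot x,z in tool, y, elevation of axis above tool x towards -z, yaw
    f=p+Rt@np.array([q[0],q[2],q[1]]); a=Rt@np.array([np.cos(q[3])*np.cos(q[4]),np.sin(q[4]),-np.sin(q[3])*np.cos(q[4])])
    return stick_hulls("wrist",f,np.arctan2(a[1],a[0]),np.arcsin(a[2]))
W=np.zeros_like(m); W[:225]=1
f=lambda q:(np.abs(render(hul(q))-m)*W).sum()
x0=np.array([-86.1,21,0,np.radians(25),0])
r0=minimize(f,x0,method="Nelder-Mead",options=dict(initial_simplex=np.vstack([x0,x0+np.diag([5,5,3,.1,.05])]),xatol=.02,fatol=.3,maxfev=1500))
print(f(x0),r0.x,r0.fun,np.degrees(r0.x[3:]))
E
python3 hand.py
```

```text
{'clock': 7.65, 'qpos': [0.325, 0.234, 1.699, -0.0, 1.203, -1.477], 'qvel': [-0.001, 0.047, 0.065, -0.0, -0.048, 0.0], 'joint_efforts': [0.003, -54.255, -36.091, -0.001, 0.641, -0.0], 'eef_pos': [545.063, 185.061, 246.457], 'tcp_rot': [3.141, 0.006, -2.91], 'contact_force': [-0.211, 0.773, -1.146], 'wrist_torque': [0.019, -0.007, 0.002], 'grasp_force': 48.321, 'opening': 0.283}
mask 226 288 134 335
178.38039215686274 [-86.93   24.494   0.263   0.433  -0.005] 66.08235294117647 [24.807 -0.258]
```

```bash
cat > ik.py <<'E'
import numpy as np
from scipy.optimize import least_squares
from scipy.spatial.transform import Rotation as R
np.set_printoptions(precision=2,suppress=True,linewidth=160)
A=np.array([[.353,1.633,np.hypot(216.539,586.292),203.38],[.2635,1.6305,598.05,259.43],[.226,1.680,574.95,259.43],[.4446,1.856,573.91,63.11]])
g=lambda p:np.r_[p[0]*np.sin(A[:,0])+p[1]*np.sin(A[:,0]+A[:,1])-A[:,2], p[2]+p[0]*np.cos(A[:,0])+p[1]*np.cos(A[:,0]+A[:,1])-A[:,3]]
s=least_squares(g,[500,500,-75]); L2,L3,D=s.x
lo=np.array([-2.63,-.92,.06,-1.3,0,-3.02]);hi=np.array([2.63,2.1,2.66,4.44,2.69,3.02])
def fk(q,Lt):
    R3=R.from_euler("ZY",[q[0],q[1]]); R4=R.from_euler("ZY",[q[0],q[1]+q[2]])
    Rt=R4*R.from_euler("ZYZ",[q[3],q[4],q[5]+np.pi/2])
    return np.array([0,0,D+Lt])+R3.apply([0,0,L2])+R4.apply([0,0,L3])+Rt.apply([0,0,Lt]),Rt
def ik(p,Rt,Lt):
    w=p-Rt.apply([0,0,Lt])-[0,0,D+Lt]; q1=np.arctan2(w[1],w[0]); rr=np.hypot(w[0],w[1]); d2=rr*rr+w[2]**2
    c3=(d2-L2**2-L3**2)/(2*L2*L3)
    if abs(c3)>1: return []
    q3=np.arccos(c3); q2=np.arctan2(rr,w[2])-np.arctan2(L3*np.sin(q3),L2+L3*np.cos(q3))
    e=(R.from_euler("ZY",[q1,q2+q3]).inv()*Rt).as_euler("ZYZ"); out=[]
    for a in (np.array(e),np.array([e[0]+np.pi,-e[1],e[2]+np.pi])):
        q=np.r_[q1,q2,q3,a[0],a[1],a[2]-np.pi/2]
        for i in (3,5):
            c=(lo[i]+hi[i])/2; q[i]=(q[i]-c+np.pi)%(2*np.pi)-np.pi+c
        if (q>=lo).all() and (q<=hi).all(): out.append(q)
    return out
def goal(tube,z,psi,el=np.radians(25),foot=np.array([-86.7,.2,22])):
    # stick axis in tool = (cos el,0,-sin el) -> world up ; tool z horizontal part along psi
    zt=np.array([np.cos(psi)*np.cos(el),np.sin(psi)*np.cos(el),-np.sin(el)]); xt=np.array([np.cos(psi)*np.sin(el),np.sin(psi)*np.sin(el),np.cos(el)])
    M=np.c_[xt,np.cross(zt,xt),zt]; Rt=R.from_matrix(M)
    return np.array([tube[0],tube[1],z])-Rt.apply(foot),Rt
TU={0:(596.3,-313.6),1:(589.5,-252.),2:(582.7,-190.4)}
E
python3 - <<'E'
from ik import *
print(s.x,s.fun)
for Lt in (220,280):
  for psi in range(-180,180,20):
    p,Rt=goal(TU[1],60,np.radians(psi)); print(Lt,psi,*ik(p,Rt,Lt))
E
```

```text
[479.69 497.09 -43.78] [-4.31 -1.76  1.96  2.88  2.44  2.05  0.76 -5.25]
220 -180 [-0.32  0.9   1.17 -0.35  2.16 -1.91]
220 -160 [-0.24  0.84  1.27 -0.6   2.01 -2.13]
220 -140 [-0.18  0.76  1.41 -0.8   1.81 -2.28]
220 -120 [-0.14  0.67  1.57 -1.    1.57 -2.38]
220 -100 [-0.12  0.58  1.74 -1.21  1.32 -2.43]
220 -80
220 -60
220 -40 [-0.29  0.34  2.13  3.89  0.55 -2.06]
220 -20 [-0.43  0.32  2.15  2.99  0.47 -1.47]
220 0 [-0.55  0.35  2.11  2.18  0.62 -0.96]
220 20 [-0.64  0.42  2.    1.69  0.87 -0.76]
220 40 [-0.69  0.51  1.86  1.37  1.14 -0.71]
220 60 [-0.69  0.61  1.69  1.14  1.4  -0.72]
220 80 [-0.66  0.7   1.52  0.93  1.65 -0.79]
220 100 [-0.61  0.79  1.36  0.74  1.88 -0.9 ]
220 120 [-0.54  0.86  1.23  0.52  2.07 -1.07]
220 140 [-0.47  0.91  1.15  0.26  2.2  -1.32]
220 160 [-0.39  0.92  1.13 -0.05  2.23 -1.62]
280 -180 [-0.3   1.04  0.97 -0.34  2.22 -1.91]
280 -160 [-0.21  0.97  1.11 -0.57  2.06 -2.12]
280 -140 [-0.13  0.87  1.3  -0.77  1.84 -2.25]
280 -120 [-0.07  0.76  1.51 -0.95  1.61 -2.33]
280 -100 [-0.03  0.63  1.74 -1.16  1.36 -2.35]
280 -80
280 -60
280 -40 [-0.24  0.34  2.25  3.85  0.67 -1.96]
280 -20 [-0.44  0.31  2.29  3.    0.6  -1.49]
280 0 [-0.62  0.36  2.22  2.22  0.72 -1.08]
280 20 [-0.74  0.44  2.08  1.69  0.94 -0.88]
280 40 [-0.78  0.55  1.88  1.34  1.19 -0.8 ]
280 60 [-0.77  0.67  1.67  1.09  1.44 -0.79]
280 80 [-0.72  0.79  1.45  0.89  1.68 -0.83]
280 100 [-0.66  0.9   1.24  0.71  1.91 -0.92]
280 120 [-0.57  1.    1.06  0.5   2.12 -1.08]
280 140 [-0.48  1.06  0.94  0.25  2.25 -1.32]
280 160 [-0.39  1.08  0.91 -0.05  2.29 -1.62]
```

```bash
cat > plan.py <<'E'
import sys
from h import *
from ik import goal,TU,ik
from scipy.spatial.transform import Slerp
np.set_printoptions(precision=3,suppress=True)
def plan(target,n,st=None):
    st=st or telemetry.sense(); p=np.array(st["eef_pos"]); Ra=R.from_euler("xyz",st["tcp_rot"])
    pg,Rg=target; S=Slerp([0,1],R.concatenate([Ra,Rg])); print(st["clock"],p,"->",pg,"total deg",np.degrees((Ra.inv()*Rg).magnitude()))
    for k in range(n):
        a,b=S(k/n),S((k+1)/n); print("shift",a.inv().apply((pg-p)/n)/200,"turn",(a.inv()*b).as_rotvec()/np.radians(45),"at",p+(pg-p)*(k+1)/n)
if __name__=="__main__":
    t,z,psi,n=int(sys.argv[1]),float(sys.argv[2]),np.radians(float(sys.argv[3])),int(sys.argv[4])
    plan(goal(TU[t],z,psi),n)
E
python3 plan.py 2 180 30 3; python3 - <<'E'
from h import *
from ik import TU
d=np.load("pics/w2.npz"); C["wrist"]=dict(cam_to_world=d["T"],fx=d["K"][0],fy=d["K"][0],cx=d["K"][1],cy=d["K"][2])
im=cv2.imread("pics/w2.png"); S=5; t=np.linspace(0,2*np.pi,60)
big=cv2.convertScaleAbs(cv2.resize(im[40:155,165:325],None,fx=S,fy=S,interpolation=cv2.INTER_CUBIC),alpha=2.2)
for c in TU.values():
    for rr,z,col in ((18,34,(0,255,0)),(18,6,(0,0,255)),(21,70,(255,255,0))):
        P=np.array([(proj("wrist",[c[0]+rr*np.cos(a),c[1]+rr*np.sin(a),z])-[165,40]+.5)*S for a in t])
        cv2.polylines(big,[P.astype(np.int32)],True,col,1)
cv2.imwrite("pics/w2o.png",big)
E
```

```text
7.7 [543.899 184.673 244.042] -> [ 597.065 -181.876  267.874] total deg 165.8940918517348
shift [ 0.054 -0.615 -0.04 ] turn [-0.657  0.097  1.034] at [561.621  62.49  251.986]
shift [-0.367 -0.373 -0.33 ] turn [-0.657  0.097  1.034] at [579.343 -59.693 259.93 ]
shift [-0.42   0.182 -0.416] turn [-0.657  0.097  1.034] at [ 597.065 -181.876  267.874]
```

View pics/w2o.png

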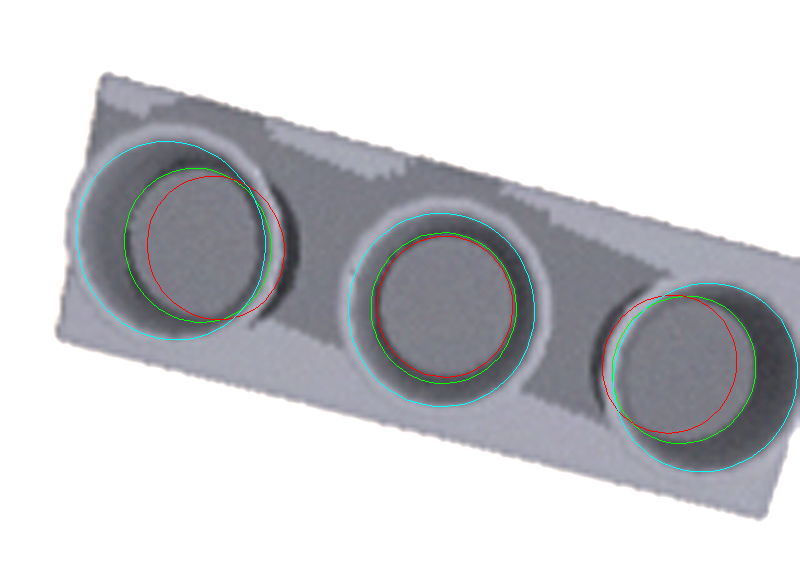

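```bash
python3 plan.py 1 180 30 4; python3 - <<'E'
from h import *
from ik import *
from scipy.spatial.transform import Slerp
st=telemetry.sense(); p=st["eef_pos"]; Ra=R.from_euler("xyz",st["tcp_rot"]); pg,Rg=goal(TU[1],180,np.radians(30)); S=Slerp([0,1],R.concatenate([Ra,Rg]))
for f in np.linspace(0,1,9):
    pp=p+(pg-p)*f; print(f,S(f).apply([0,0,1]),"foot",pp+S(f).apply([-86.7,0,22]),*ik(pp,S(f),250))
E
```

```text
7.7 [543.899 184.673 244.042] -> [ 603.865 -243.476  267.874] total deg 165.8940918517348
shift [ 0.05  -0.538 -0.03 ] turn [-0.492  0.073  0.776] at [558.891  77.636 250.   ]
shift [-0.249 -0.422 -0.23 ] turn [-0.492  0.073  0.776] at [573.882 -29.401 255.958]
shift [-0.397 -0.098 -0.355] turn [-0.492  0.073  0.776] at [ 588.873 -136.438  261.916]
shift [-0.321  0.271 -0.341] turn [-0.492  0.073  0.776] at [ 603.865 -243.476  267.874]
0.0 [ 0.  0. -1.] foot [628.35 204.57 222.31] [ 0.33  0.23  1.71 -0.    1.2  -1.47]
0.125 [-0.04  0.19 -0.98] foot [636.87 129.36 220.74] [ 0.15  0.22  1.72  0.21  1.22 -1.42]
0.25 [-0.02  0.38 -0.93] foot [638.56  56.08 215.51] [-0.03  0.22  1.74  0.41  1.24 -1.36]
0.375 [ 0.05  0.53 -0.84] foot [634.16 -12.74 207.7 ] [-0.2   0.24  1.77  0.6   1.26 -1.28]
0.5 [ 0.17  0.65 -0.74] foot [625.21 -75.1  198.7 ] [-0.35  0.26  1.79  0.77  1.27 -1.18]
0.625 [ 0.33  0.7  -0.64] foot [ 613.85 -129.85  190.06] [-0.48  0.28  1.82  0.94  1.27 -1.04]
0.75 [ 0.5   0.68 -0.54] foot [ 602.53 -176.85  183.29] [-0.58  0.29  1.85  1.1   1.24 -0.89]
0.875 [ 0.66  0.59 -0.47] foot [ 593.67 -216.92  179.65] [-0.66  0.3   1.88  1.24  1.17 -0.71]
1.0 [ 0.78  0.45 -0.42] foot [ 589.4  -251.83  180.  ] [-0.72  0.29  1.9   1.37  1.06 -0.5 ]
```

Emit:
step_arm(moves=[[[-0.492, 0.073, 0.776], [0.05, -0.538, -0.03], -1], [[-0.492, 0.073, 0.776], [0.05, -0.538, -0.03], -1], [[-0.492, 0.073, 0.776], [0.05, -0.538, -0.03], -1], [[-0.492, 0.073, 0.776], [0.05, -0.538, -0.03], -1], [[-0.492, 0.073, 0.776], [0.05, -0.538, -0.03], -1]])

```text
clock: 8.2
eef_pos: [557.6, 76.4, 246.7]
tcp_rot: [2.792, -0.171, 2.778]
contact_force: [-0.3, 1.3, -0.8]
opening: 0.277
grasp_force: 48.4
```

Emit:
step_arm(moves=[[[-0.492, 0.073, 0.776], [-0.249, -0.422, -0.23], -1], [[-0.492, 0.073, 0.776], [-0.249, -0.422, -0.23], -1], [[-0.492, 0.073, 0.776], [-0.249, -0.422, -0.23], -1], [[-0.492, 0.073, 0.776], [-0.249, -0.422, -0.23], -1], [[-0.492, 0.073, 0.776], [-0.249, -0.422, -0.23], -1], [[-0.492, 0.073, 0.776], [-0.249, -0.422, -0.23], -1]])

```text
clock: 8.8
eef_pos: [571.0, -30.1, 251.5]
tcp_rot: [2.581, -0.499, 2.233]
contact_force: [-0.4, -0.2, 0.1]
opening: 0.282
grasp_force: 48.6
```

Emit:
step_arm(moves=[[[-0.492, 0.073, 0.776], [-0.397, -0.098, -0.355], -1], [[-0.492, 0.073, 0.776], [-0.397, -0.098, -0.355], -1], [[-0.492, 0.073, 0.776], [-0.397, -0.098, -0.355], -1], [[-0.492, 0.073, 0.776], [-0.397, -0.098, -0.355], -1], [[-0.492, 0.073, 0.776], [-0.397, -0.098, -0.355], -1], [[-0.492, 0.073, 0.776], [-0.397, -0.098, -0.355], -1]])

```text
clock: 9.4
eef_pos: [586.6, -135.6, 258.7]
tcp_rot: [2.594, -0.879, 1.611]
contact_force: [-0.2, -0.0, -1.0]
opening: 0.277
grasp_force: 48.7
```

Emit:
step_arm(moves=[[[-0.492, 0.073, 0.776], [-0.321, 0.271, -0.341], -1], [[-0.492, 0.073, 0.776], [-0.321, 0.271, -0.341], -1], [[-0.492, 0.073, 0.776], [-0.321, 0.271, -0.341], -1], [[-0.492, 0.073, 0.776], [-0.321, 0.271, -0.341], -1], [[-0.492, 0.073, 0.776], [-0.321, 0.271, -0.341], -1], [[-0.492, 0.073, 0.776], [-0.321, 0.271, -0.341], -1], [[-0.492, 0.073, 0.776], [-0.321, 0.271, -0.341], -1], [[-0.492, 0.073, 0.776], [-0.321, 0.271, -0.341], -1]])

```text
clock: 10.2
eef_pos: [604.2, -243.8, 267.0]
tcp_rot: [3.135, -1.13, 0.534]
contact_force: [0.4, 0.6, -1.8]
opening: 0.278
grasp_force: 48.8
```

```bash
cat > look.py <<'E'
# fit the held stick (foot position, tilt) from the two fixed cameras
import sys
from h import *
from ik import goal,TU
from scipy.optimize import minimize
np.set_printoptions(precision=3,suppress=True)
tag=sys.argv[1]
st=telemetry.sense(); Rt=R.from_euler("xyz",st["tcp_rot"]); p=st["eef_pos"]
print({k:np.round(st[k],3).tolist() for k in ("clock","eef_pos","tcp_rot","qpos","contact_force","opening")})
f0=p+Rt.apply([-86.7,.2,22]); print("nominal foot",f0,"axis",Rt.apply([np.cos(np.radians(25)),0,-np.sin(np.radians(25))]))
M={};W={}
for cam in ("scene","top"):
    im=imaging.grab_frame(cam); cv2.imwrite(f"pics/{cam}{tag}.png",im[...,::-1]); im=im.astype(int)
    m=((im[...,2]-im[...,0]>25)&(im[...,2]-im[...,1]>12)).astype(float)
    h=np.vstack(stick_hulls(cam,f0,0,np.pi/2)).reshape(-1,2); x0,y0=(h.min(0)-8).astype(int); x1,y1=(h.max(0)+8).astype(int)
    k=np.zeros_like(m);k[y0:y1,x0:x1]=1; M[cam]=m*k; W[cam]=k; print(cam,M[cam].sum(),render(stick_hulls(cam,f0,0,np.pi/2)).sum())
def hul(c,q):
    a=np.array([q[3],q[4],np.sqrt(1-q[3]**2-q[4]**2)]); return stick_hulls(c,q[:3],np.arctan2(a[1],a[0]),np.arcsin(a[2]))
for cams in (["scene"],["scene","top"]):
    x0=np.r_[f0,0,0]
    f=lambda q:sum((np.abs(render(hul(c,q))-M[c])*W[c]).sum() for c in cams)
    s=minimize(f,x0,method="Nelder-Mead",options=dict(initial_simplex=np.vstack([x0,x0+np.diag([4,4,4,.05,.05])]),xatol=.02,fatol=.3,maxfev=800)); print(cams,f(x0),s.x,s.fun)
E
python3 look.py 6
```

```text
{'clock': 10.2, 'eef_pos': [604.16, -243.789, 266.952], 'tcp_rot': [3.135, -1.13, 0.534], 'qpos': [-0.922, 0.388, 1.98, 1.331, 1.179, -0.726], 'contact_force': [0.364, 0.57, -1.804], 'opening': 0.278}
nominal foot [ 589.617 -252.806  179.156] axis [0.002 0.005 1.   ]
scene 554.0 673.2745098039215
top 722.0 877.5254901960784
['scene'] 125.65098039215685 [ 590.055 -253.019  181.262    0.005    0.006] 119.10588235294117
['scene', 'top'] 299.0509803921569 [ 589.817 -257.744  180.382    0.001    0.043] 240.25098039215686
```

```bash
python3 - <<'E'
from h import *
o=[]
for cam,(x,y) in dict(scene=(120,90),top=(300,120)).items():
    im=cv2.imread(f"pics/{cam}6.png"); S=4
    big=cv2.convertScaleAbs(cv2.resize(im[y:y+140,x:x+98],None,fx=S,fy=S,interpolation=cv2.INTER_CUBIC),alpha=1.7)
    for h in stick_hulls(cam,np.array([589.6,-252.8,179.2]),0,np.pi/2): cv2.polylines(big,[((h-[x,y]+.5)*S).astype(np.int32)],True,(0,255,0),1)
    o.append(big)
cv2.imwrite("pics/c6.png",np.hstack(o))
E
```

```text
(no output)
```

View pics/c6.png

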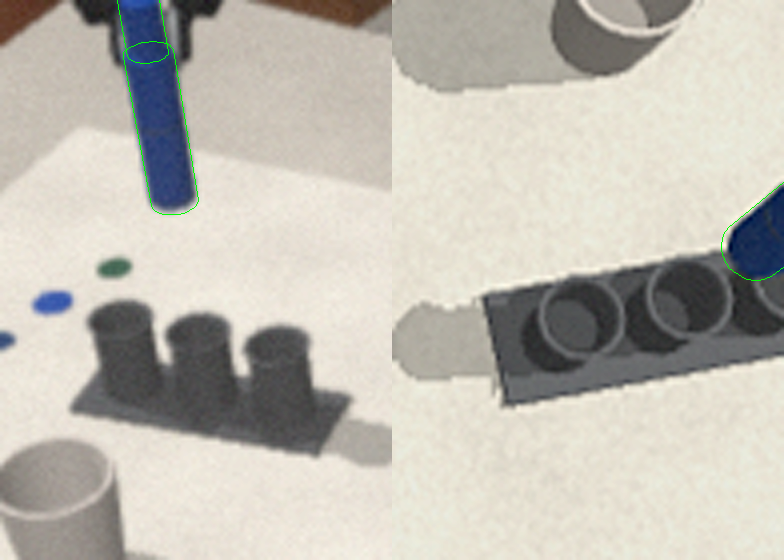

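```bash
python3 plan.py 1 78 30 1
```

```text
10.3 [ 603.934 -243.933  266.726] -> [ 603.865 -243.476  165.874] total deg 0.3102159767968508
shift [-0.456 -0.003  0.216] turn [-0.002  0.006  0.003] at [ 603.865 -243.476  165.874]
```

Emit:
step_arm(moves=[[[-0.002, 0.006, 0.003], [-0.1, -0.003, 0.05], -1], [[-0.002, 0.006, 0.003], [-0.23, -0.003, 0.109], -1], [[-0.002, 0.006, 0.003], [-0.36, -0.003, 0.17], -1], [[-0.002, 0.006, 0.003], [-0.456, -0.003, 0.216], -1], [[-0.002, 0.006, 0.003], [-0.456, -0.003, 0.216], -1], [[-0.002, 0.006, 0.003], [-0.456, -0.003, 0.216], -1]])

```text
clock: 10.9
eef_pos: [603.4, -243.1, 165.7]
tcp_rot: [-3.135, -1.135, 0.516]
contact_force: [0.9, 0.3, 0.7]
opening: 0.276
grasp_force: 48.8
```

```bash
python3 look.py 7; python3 plan.py 1 45 30 1;  python3 - <<'E'
from h import *
o=[]
for cam,(x,y) in dict(scene=(120,90),top=(300,120)).items():
    im=cv2.imread(f"pics/{cam}7.png"); S=4
    o.append(cv2.convertScaleAbs(cv2.resize(im[y:y+140,x:x+98],None,fx=S,fy=S,interpolation=cv2.INTER_CUBIC),alpha=1.7))
cv2.imwrite("pics/c7.png",np.hstack(o))
E
```

```text
{'clock': 10.9, 'eef_pos': [603.387, -243.107, 165.75], 'tcp_rot': [-3.135, -1.135, 0.516], 'qpos': [-0.924, 0.568, 2.019, 1.43, 1.14, -0.954], 'contact_force': [0.906, 0.279, 0.652], 'opening': 0.276}
nominal foot [ 588.957 -251.337   77.858] axis [ 0.001 -0.003  1.   ]
scene 467.0 573.8980392156863
top 517.0 620.1490196078431
['scene'] 113.7764705882353 [ 589.075 -250.996   79.255    0.013   -0.01 ] 108.39607843137253
['scene', 'top'] 230.8078431372549 [ 589.708 -256.775   76.794   -0.       0.038] 184.83529411764704
11.0 [ 603.562 -243.457  166.786] -> [ 603.865 -243.476  132.874] total deg 0.13999440177720293
shift [-0.153  0.001  0.073] turn [ 0.002 -0.002 -0.002] at [ 603.865 -243.476  132.874]
```

View pics/c7.png

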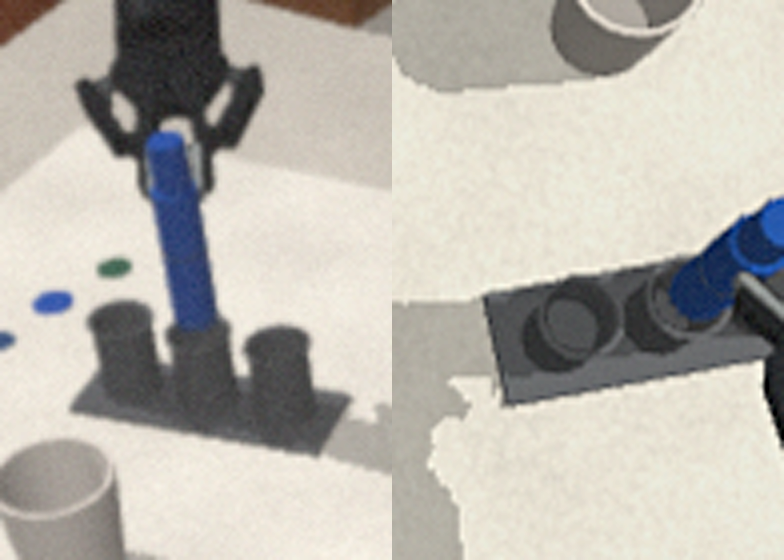

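Emit:
step_arm(moves=[[[0, 0, 0], [-0.04, 0, 0.019], -1], [[0, 0, 0], [-0.08, 0, 0.038], -1], [[0, 0, 0], [-0.12, 0, 0.057], -1], [[0, 0, 0], [-0.153, 0, 0.073], -1], [[0, 0, 0], [-0.153, 0, 0.073], -1]])

```text
clock: 11.5
eef_pos: [602.9, -242.3, 130.2]
tcp_rot: [-3.13, -1.135, 0.511]
contact_force: [0.3, 0.2, -0.9]
opening: 0.277
grasp_force: 48.8
```

Emit:
step_arm(moves=[[[0, 0, 0], [-0.015, 0, 0.007], -1], [[0, 0, 0], [-0.03, 0, 0.014], -1], [[0, 0, 0], [-0.045, 0, 0.021], -1], [[0, 0, 0], [-0.06, 0, 0.028], -1], [[0, 0, 0], [-0.06, 0, 0.028], -1]])

```text
clock: 12.0
eef_pos: [603.2, -242.5, 117.9]
tcp_rot: [-3.134, -1.135, 0.514]
contact_force: [0.9, 0.4, -1.1]
opening: 0.282
grasp_force: 48.8
```

Emit:
step_arm(moves=[[[0, 0, 0], [-0.015, 0, 0.007], -1], [[0, 0, 0], [-0.03, 0, 0.014], -1], [[0, 0, 0], [-0.045, 0, 0.021], -1], [[0, 0, 0], [-0.06, 0, 0.028], -1], [[0, 0, 0], [-0.06, 0, 0.028], -1]])

```text
clock: 12.5
eef_pos: [603.1, -242.4, 104.5]
tcp_rot: [-3.133, -1.135, 0.514]
contact_force: [-0.5, -0.1, -0.4]
opening: 0.281
grasp_force: 48.8
```

```bash
python3 plan.py 1 6 30 1
```

```text
12.5 [ 603.105 -242.449  104.528] -> [ 603.865 -243.476   93.874] total deg 0.24714371438195884
shift [-0.048  0.007  0.023] turn [ 0.001 -0.    -0.005] at [ 603.865 -243.476   93.874]
```

Tube 1 is free (foot ≈17 mm, no contact). Lower gently to the floor.

Emit:
step_arm(moves=[[[0, 0, 0], [-0.012, 0.003, 0.006], -1], [[0, 0, 0], [-0.024, 0.005, 0.011], -1], [[0, 0, 0], [-0.035, 0.006, 0.016], -1], [[0, 0, 0], [-0.043, 0.006, 0.02], -1], [[0, 0, 0], [-0.043, 0.006, 0.02], -1]])

```text
clock: 13.0
eef_pos: [603.7, -243.5, 95.3]
tcp_rot: [-3.134, -1.135, 0.514]
contact_force: [0.2, 0.2, -0.4]
opening: 0.279
grasp_force: 48.8
```

Emit:
step_arm(moves=[[[0, 0, 0], [-0.005, 0, 0.002], -1], [[0, 0, 0], [-0.01, 0, 0.005], -1], [[0, 0, 0], [-0.015, 0, 0.007], -1], [[0, 0, 0], [-0.015, 0, 0.007], -1]])

```text
clock: 13.4
eef_pos: [603.8, -243.6, 92.2]
tcp_rot: [-3.134, -1.135, 0.515]
contact_force: [0.7, -0.2, -1.3]
opening: 0.278
grasp_force: 48.8
```

Emit:
step_arm(moves=[[[0, 0, 0], [-0.005, 0, 0.002], -1], [[0, 0, 0], [-0.01, 0, 0.005], -1], [[0, 0, 0], [-0.01, 0, 0.005], -1]])

```text
clock: 13.7
eef_pos: [604.5, -243.7, 91.5]
tcp_rot: [-3.137, -1.138, 0.517]
contact_force: [-1.1, -0.0, 6.8]
opening: 0.281
grasp_force: 49.4
```

Emit:
step_arm(moves=[[[0, 0, 0], [0, 0, 0], -0.2], [[0, 0, 0], [0, 0, 0], 0.2], [[0, 0, 0], [0, 0, 0], 0.5], [[0, 0, 0], [0, 0, 0], 0.5], [[0, 0, 0], [0, 0, 0], 0.5]])

```text
clock: 14.2
eef_pos: [603.9, -243.5, 90.0]
tcp_rot: [-3.135, -1.135, 0.515]
contact_force: [-0.2, 0.3, -0.0]
opening: 0.749
grasp_force: 0.0
```

Emit:
step_arm(moves=[[[0, 0, 0], [0, 0, -0.05], 0.5], [[0, 0, 0], [0, 0, -0.15], 0.5], [[0, 0, 0], [0, 0, -0.3], 0.5], [[0, 0, 0], [0, 0, -0.45], 0.5], [[0, 0, 0], [0, 0, -0.6], 0.5], [[0, 0, 0], [0, 0, -0.7], 0.5], [[0, 0, 0], [0, 0, -0.7], 0.5]])

```text
clock: 14.9
eef_pos: [492.5, -309.2, 150.3]
tcp_rot: [-3.14, -1.135, 0.517]
contact_force: [0.2, -0.0, -0.4]
opening: 0.745
grasp_force: 0.0
```

```bash
python3 - <<'E'
from h import *
from scipy.optimize import minimize
np.set_printoptions(precision=3,suppress=True)
st=telemetry.sense(); print(st["clock"],st["eef_pos"],st["contact_force"])
o=[];M={}
for cam,(x,y) in dict(scene=(120,90),top=(300,120)).items():
    im=imaging.grab_frame(cam)[...,::-1].copy(); S=4; k=im.astype(int)
    m=((k[...,0]-k[...,2]>25)&(k[...,0]-k[...,1]>12)).astype(float); q=np.zeros_like(m)
    h=np.vstack(stick_hulls(cam,np.array([589.5,-252,6.]),0,np.pi/2)).reshape(-1,2); x0,y0=(h.min(0)-8).astype(int);x1,y1=(h.max(0)+8).astype(int); q[y0:y1,x0:x1]=1; M[cam]=m*q
    big=cv2.convertScaleAbs(cv2.resize(im[y:y+140,x:x+98],None,fx=S,fy=S,interpolation=cv2.INTER_CUBIC),alpha=1.7)
    h=stick_hulls(cam,np.array([589.5,-252,6.]),0,np.pi/2)
    for hh in h: cv2.polylines(big,[((hh-[x,y]+.5)*S).astype(np.int32)],True,(0,255,0),1)
    o.append(big)
cv2.imwrite("pics/c8.png",np.hstack(o))
E
```

```text
14.9 [ 492.498 -309.197  150.328] [ 0.155 -0.049 -0.447]
```

View pics/c8.png

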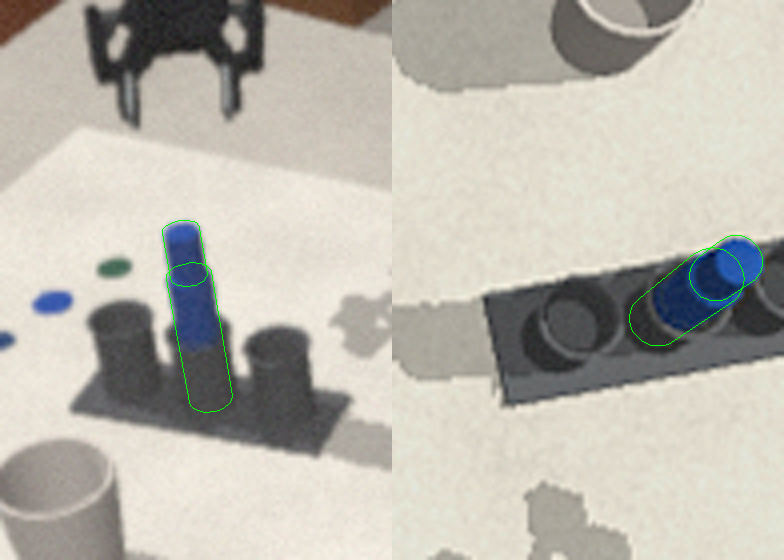

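The stick stands upright in the middle tube. Its outline matches a foot at 6 mm in both views, and the gripper is clear of it.

```bash
python3 -c "
from rig import r
print(r.sign_off())"
```

```text
the job is handed in; nothing more can be done
None
```

The paint stick stands cap up on the floor of the middle tube (tube1), lowered in and released. I kept the arm's path clear of the standing stick, tape roll, jar and cup. The job was handed in at about 15 s of the 54 s; the hand-in returned no verdict.

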